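Sort cupboard fittings into their trays in the laundry room

TASK

The laundry cupboards are being refinished and their fittings lie mixed on the counter: put both knobs, both drawer pulls and the hinge into the trays, each in the tray that already holds one of its own kind. Set each down on the tray's floor the way up that it rests now (knobs standing on their feet, pulls flat on their sides, hinge cup upward), none on top of another, and let go of it. Leave the varnish tin and the screwdriver where they are.

Things in the scene. Friction and masses are not known exactly. Their poses are not given: they have to be found in the camera images.
- knob_tray: White plastic tray for knobs, one of three that look alike: 140 (x) x 180 (y) x 25 mm high, walls and floor 3 mm, inside 134 x 174 mm; fixed to the counter. Origin: centre of the underside; z up; floor 3 mm above it. Told by the one knob already standing in it, loose, about 58 mm to -y of the middle (within 20 mm in x); else empty.
- pull_tray: White plastic tray for drawer pulls, one of three that look alike: 140 (x) x 180 (y) x 25 mm high, walls and floor 3 mm, inside 134 x 174 mm; fixed to the counter. Origin: centre of the underside; z up; floor 3 mm above it. Told by the one pull already lying in it, loose, along the -y wall; it covers y from about -75 to -38 mm; else empty.
- hinge_tray: White plastic tray for hinges, one of three that look alike: 140 (x) x 180 (y) x 25 mm high, walls and floor 3 mm, inside 134 x 174 mm; fixed to the counter. Origin: centre of the underside; z up; floor 3 mm above it. Told by the one hinge already lying in it, loose, along the -y wall; it covers y from about -82 to -20 mm; else empty.
- knob_a: Mushroom-shaped cupboard knob of brushed nickel, about 35 g, standing on its foot: foot 23 mm across, neck 14 mm (7 to 11 mm up), head 32 mm across (widest 18 to 23 mm up), 28.5 mm high. Origin: centre of the foot's underside; z up through the head; round about z. Equal to the other loose knob.
- knob_b: Mushroom-shaped cupboard knob of brushed nickel, about 35 g, standing on its foot: foot 23 mm across, neck 14 mm (7 to 11 mm up), head 32 mm across (widest 18 to 23 mm up), 28.5 mm high. Origin: centre of the foot's underside; z up through the head; round about z. Equal to the other loose knob.
- pull_a: Bow-shaped drawer pull of brushed nickel, about 55 g, lying on its side: 107 mm long (x), 28 mm from bar to feet (y), 12 mm thick (z). Origin: underside, middle of that outline; z up. Grip bar 9 mm wide, 74 mm long, centre line at y = +9.5 mm; feet, 11 mm wide, point to -y at x = +48 and -48 mm; open between. Pinch across the bar's middle. Equal to the other loose pull.
- pull_b: Bow-shaped drawer pull of brushed nickel, about 55 g, lying on its side: 107 mm long (x), 28 mm from bar to feet (y), 12 mm thick (z). Origin: underside, middle of that outline; z up. Grip bar 9 mm wide, 74 mm long, centre line at y = +9.5 mm; feet, 11 mm wide, point to -y at x = +48 and -48 mm; open between. Pinch across the bar's middle. Equal to the other loose pull.
- hinge_a: Concealed cupboard hinge of brushed nickel, rigid (does not fold), about 80 g, lying cup upward. Cup 35 mm across, 11.5 mm high, centre at x = -30 mm, with a flange 50 mm wide (y), 20 mm (x), top 13.5 mm up; arm 18 mm wide (y), 15 mm high, from x = -12 to +54 mm. 102 mm long. Origin: underside, on the arm's middle line; z up. Pinch across the arm near x = +10 mm.
- varnish_tin: Bystander: closed round tin with a paper label, 72 mm across, 70 mm high, standing beyond the trays. Origin: centre of the underside. Leave it alone.
- screwdriver: Bystander: screwdriver with a black handle, lying on the counter beside the middle tray, pointing away from the robot. Handle towards its -x. Origin: its underside. Leave it alone.
There are look-alikes about, which are no part of the job. Leave any brown look-alike of the knob_b alone.

How it is judged (in metres and radians):
At the end, for the whole second after the job is handed in: Knobs, pulls and hinge each in the tray of their kind: origin within 62 mm (tray x) and 80 mm (tray y) of its centre and less than 9 mm above its underside (so on the floor, not on another piece), the same way up as at the start within 0.2 rad, at rest (x of knob_a in the frame of knob_tray between -0.062 and 0.062 m and y of knob_a in the frame of knob_tray between -0.08 and 0.08 m and z of knob_a in the frame of knob_tray between -0.002 and 0.009 m and angle between each of knob_a, knob_b, pull_a, pull_b, hinge_a's own z axis and vertical below 0.2 rad and linear speed of each of knob_a, knob_b, pull_a, pull_b, hinge_a below 0.02 m/s and angular speed of each of knob_a, knob_b, pull_a, pull_b, hinge_a below 0.3 rad/s and x of knob_b in the frame of knob_tray between -0.062 and 0.062 m and y of knob_b in the frame of knob_tray between -0.08 and 0.08 m and z of knob_b in the frame of knob_tray between -0.002 and 0.009 m and x of pull_a in the frame of pull_tray between -0.062 and 0.062 m and y of pull_a in the frame of pull_tray between -0.08 and 0.08 m and z of pull_a in the frame of pull_tray between -0.002 and 0.009 m and x of pull_b in the frame of pull_tray between -0.062 and 0.062 m and y of pull_b in the frame of pull_tray between -0.08 and 0.08 m and z of pull_b in the frame of pull_tray between -0.002 and 0.009 m and x of hinge_a in the frame of hinge_tray between -0.062 and 0.062 m and y of hinge_a in the frame of hinge_tray between -0.08 and 0.08 m and z of hinge_a in the frame of hinge_tray between -0.002 and 0.009 m); the robot touches nothing.
It fails at once if the varnish tin is moved by more than 30 mm (distance of varnish_tin from where it was at the start of the episode above 0.03 m).
It fails at once if the screwdriver is moved by more than 30 mm (distance of screwdriver from where it was at the start of the episode above 0.03 m).
It also fails if it takes over 131 s, if anything falls off the work surface, if the arm or the gripper's body presses on something with over 40 N, if the wrist force passes 120 N, or if a joint passes its speed limit or range.

ROBOT

A 6-joint arm with a two-finger parallel gripper is mounted at the origin on the work surface. World frame = base frame: x ahead of the robot, y to its left, z up, the work surface at z = 0. Lengths are in mm, angles in rad, forces in N, time in s.
With the tool pointing down it reaches from about 275 to 750 mm from the base axis. Payload 10.2 kg.
Tool frame: the origin (TCP) lies at the centre of the arm's flange, where the gripper is bolted on; the fingertips stand 173 mm ahead of it and the grasp point (between the pads) lies 155 mm ahead of it; z points along the fingers, y is the line along which they close (so a half turn about z gives the same grasp; the last joint's range is limited). The gripper opens to 85 mm and grips with 20 to 120 N. Pads are 22 mm wide; open, the fingers measure 114 mm over their backs; the gripper's body (76 mm by 85 mm) begins 54 mm behind the grasp point. The pads swing forward as they close: fully open they stand 13 mm farther back than shut.
Start: joints at [-1.481, 0.313, 1.498, -0, 1.331, -0.223], TCP at [161.542, -499.536, 404.694] pointing down, gripper open.
Joint ranges: [-2.94, 2.94], [-0.97, 2.17], [0.19, 2.56], [-1.23, 4.37], [0.02, 3.11], [-2.88, 2.88]. Speed limits (rad/s): [2.39, 2.39, 3.01, 3.14, 3.14, 3.14].

INTERFACE

Orientations are given as a unit quaternion [w, x, y, z].
In Python, from rig import status, capture, camera_info, ticket gives the robot as it stands.
- The arm moves only by the shell command python3 -m crank 'ROWS' [FORCE]. ROWS is JSON, a list of rows, each a list of 7 numbers: the shift along the tool's x, y, z as a fraction of full scale, then the turn, a rotation vector about the tool's x, y, z as a fraction of full scale, then the closure, from 0 (fully open) to 1 (shut). A call has 1 to 12 rows; each row is the pose to reach, as a shift and turn from the pose commanded when the call began, along the tool's axes at that moment; what a row does not reach only later rows make up. Full scale, the value 1, is 0.1 m for a shift and 45 degrees for a turn. A row lasts 1/10 s, in which the tool goes at most 50 mm and 8.59 degrees, less where a joint would pass 70% of its speed; a pose out of reach is approached as far as the arm can. A call with a number of a shift or a turn outside -1 to 1 is refused whole. A call with a gripper value outside its range is refused whole. The fingers move at their own pace and stop on an object; FORCE is the grip in N (left out, the last holds). Time passes only in rows, so rows that repeat a pose let the fingers close. It gives the time, the measured TCP pose, the force, the opening and the grip force at its end, in the units of the state.
- status.sense(): the state, without advancing time (a new reading comes with each control period).
- capture(name): name is "side" or "top" or "wrist"; returns (picture, depth): 384x512x3 uint8, red, green, blue; 384x512 float32, mm along the optical axis (not along the pixel's ray), 0 where there is no reading.
- camera_info(name): a dict with "K" (3x3 intrinsics, pixels), "camera_from_world" (4x4, takes a point from world to camera coordinates). Camera axes: x right, y up, looking along -z (the intrinsics and any distortion apply to the point x, -y, -z); pixel columns grow to the right and rows downward; lengths in mm; the calibration is good to about 2 mm. The wrist camera is an equidistant fisheye: a pixel r from the principal point sees the ray r / f radians off the axis. A picture is of the moment at which its call begins: read the wrist's pose just before it. camera_info takes no time and is no camera call; for the wrist camera it gives the pose at the moment of the call.
- ticket.finish_job(): hands the job in; it is judged then, once.
The state is a dict: "time_s": time; "joints": joint angles; "dq": joint speeds; "tau": joint torques, N m; "eef_pos": TCP position; "ee_rot": TCP orientation; "force": force on the tool from outside, world axes, zero at the start; "wrist_torque": the same for the moment, N m; "grip_width": opening from 0.0 (shut) to 1.0 (fully open); "grip_force": force on a finger pad.
Only numpy, scipy, OpenCV 4.12 (cv2) and the standard library are available. Lean on these libraries where they do the work, as an engineer would, in place of code of your own. Each camera call takes 0.05 s, during which the arm holds its last target. There are 200 camera calls.

## Working session

There is one attempt and no reset: what is moved stays moved. The work goes in short steps, Python scripts to look and compute and a shell command to move; the robot and the scene stay as the last step left them, time stands still between calls to the robot, and variables do not carry over. Pictures are saved under pics/ and viewed, at most 14 in all, crops included, and the job is handed in when it is done.

```bash
ls; mkdir -p pics
cat > h.py <<'E'
import numpy as np, cv2
from rig import status, capture, camera_info, ticket
def save(n,p): cv2.imwrite('pics/'+n+'.png',cv2.cvtColor(p,cv2.COLOR_RGB2BGR))
E
python3 - <<'E'
from h import *
for n in ('top','side'):
    p,d=capture(n); save(n+'0',p); np.savez(''+n+'0.npz',p=p,d=d)
    print(n,camera_info(n))
print(status.sense())
print(camera_info('wrist'))
E
```

```text
pics
top {'K': array([[379.31149047,   0.        , 263.69474497],
       [  0.        , 379.31149047, 191.65694788],
       [  0.        ,   0.        ,   1.        ]]), 'camera_from_world': array([[ 2.62241630e-02, -9.99531939e-01, -1.57542263e-02,
        -2.76288495e+01],
       [ 9.93635013e-01,  2.43358709e-02,  1.09987395e-01,
        -5.69034798e+02],
       [-1.09552522e-01, -1.85382783e-02,  9.93808119e-01,
        -9.35564891e+02],
       [ 0.00000000e+00,  0.00000000e+00,  0.00000000e+00,
         1.00000000e+00]])}
side {'K': array([[448.17627081,   0.        , 262.66596938],
       [  0.        , 448.17627081, 183.28080556],
       [  0.        ,   0.        ,   1.        ]]), 'camera_from_world': array([[ 9.64977389e-01, -2.62320768e-01,  2.54050106e-03,
        -5.40936449e+02],
       [ 1.26657981e-01,  4.74363114e-01,  8.71170128e-01,
        -1.02488023e+02],
       [-2.29731137e-01, -8.40337700e-01,  4.90974698e-01,
        -1.06693481e+03],
       [ 0.00000000e+00,  0.00000000e+00,  0.00000000e+00,
         1.00000000e+00]])}
{'time_s': 0.1, 'joints': array([-1.48
[... 503 characters left out ...]
]), 'force': array([-0.10552824,  0.33147677, -0.2953587 ]), 'wrist_torque': array([ 0.00670075, -0.02308065,  0.00319614]), 'grip_force': 0.0, 'grip_width': 1.001969458411459}
{'K': array([[297.31863964,   0.        , 253.60684402],
       [  0.        , 297.31863964, 191.58008909],
       [  0.        ,   0.        ,   1.        ]]), 'camera_from_world': array([[ 3.07609015e-01, -9.51511771e-01, -1.42972920e-03,
        -5.24759091e+02],
       [ 9.04713175e-01,  2.92944532e-01, -3.09317915e-01,
         3.82135112e+01],
       [ 2.94738468e-01,  9.38554844e-02,  9.50957614e-01,
        -3.80880747e+02],
       [ 0.00000000e+00,  0.00000000e+00,  0.00000000e+00,
         1.00000000e+00]])}
```

View pics/top0.png

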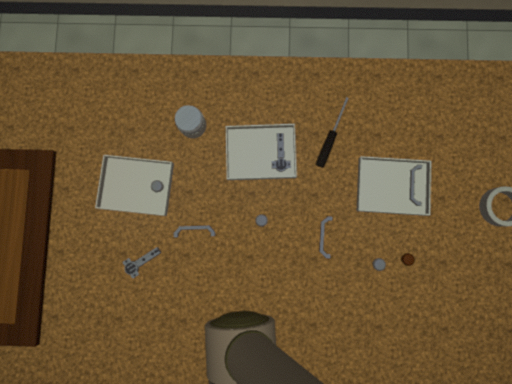

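View pics/side0.png

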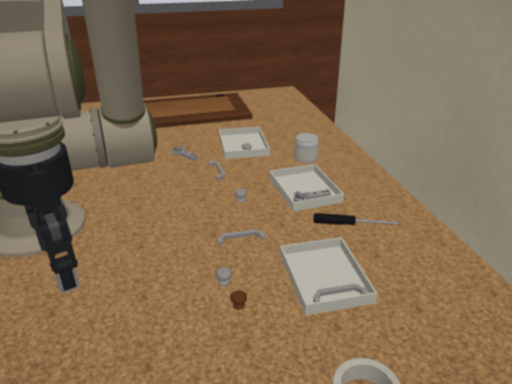

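Candidates in the top view are:
- **Knobs:** (262,221), (379,265), a brown look-alike at (408,259) to leave alone, and one already in the tray at (157,186).
- **Pulls:** (195,229), (325,238), and one in the tray at (415,186).
- **Hinges:** (142,262), and one in the tray at (281,152).

The trays are knob (135,185), hinge (261,152) and pull (395,187). Next I'll measure these and check them in a crop.

```bash
cat >> h.py <<'E'
def ray(name,uv,z,ci=None):
    ci=ci or camera_info(name); K=ci['K'];M=ci['camera_from_world'];R=M[:3,:3];t=M[:3,3]
    x=(np.array(uv,float)-K[:2,2])/K[0,0]; x=np.atleast_2d(x)
    if name=='wrist':
        r=np.linalg.norm(x,axis=1,keepdims=True); s=np.sin(r)/np.maximum(r,1e-9)
        d=np.c_[x[:,:1]*s,-x[:,1:]*s,-np.cos(r)]
    else: d=np.c_[x[:,0],-x[:,1],-np.ones(len(x))]
    c=-R.T@t; D=d@R
    return c+D*((z-c[2])/D[:,2:])
def gray(p):
    h=cv2.cvtColor(p,cv2.COLOR_RGB2HSV); return ((h[...,1]<75)&(h[...,2]>60)).astype(np.uint8)
def blobs(p,lo=25):
    n,l,s,c=cv2.connectedComponentsWithStats(gray(p),connectivity=8)
    return [(s[i],c[i],np.argwhere(l==i)[:,::-1]) for i in range(1,n) if s[i][4]>=lo]
E
python3 - <<'E'
from h import *
p=np.load('top0.npz')['p'];d=np.load('top0.npz')['d']
for s,c,q in blobs(p):
    if s[1]<60: continue
    w=ray('top',q,8)[:,:2]; (cx,cy),sz,a=cv2.minAreaRect(w.astype(np.float32))
    print(s,c.round(1),'mean',w.mean(0).round(1),'rect',round(cx),round(cy),np.round(sz),round(a,1))
    
save('c0',cv2.resize(p[110:290,90:440],None,fx=2.28,fy=2.28,interpolation=cv2.INTER_CUBIC))
E
```

```text
[333  97  15  34  85] [340.2 113.9] mean [ 785.4 -210.9] rect 786 -211 [ 6. 97.] 69.2
[175 105  31  33 770] [189.9 121. ] mean [757.3 189.6] rect 758 189 [94. 74.] 46.5
[ 226  123   71   57 3780] [260.5 151.5] mean [678.8  -1.6] rect 680 -2 [147. 186.] 3.4
[  95  155   79   61 3893] [134.3 184.9] mean [581.8 328. ] rect 582 328 [190. 144.] 85.3
[ 357  156   75   60 4024] [394.1 185.7] mean [ 596.2 -351.4] rect 597 -351 [189. 145.] 87.7
[480 186  32  40 586] [494.1 206. ] mean [ 549.6 -606.9] rect 552 -610 [ 79. 102.] 87.4
[256 215  12  11 108] [261.1 219.9] mean [498.4  -7.9] rect 498 -9 [26. 29.] 1.5
[319 216  14  43 200] [323.7 237.1] mean [ 458.5 -170. ] rect 460 -174 [ 29. 108.] 87.4
[174 225  41  13 182] [193.2 229.1] mean [470.  167.2] rect 466 165 [ 28. 104.] 4.5
[123 248  38  30 356] [139.5 261.8] mean [382.9 301.6] rect 392 301 [52. 98.] 46.9
[373 258  13  13 123] [378.9 264.1] mean [ 394.  -310.5] rect 394 -310 [31. 29.] 26.7
[ 206  319   81   65 2053] [235.6 356.6] mean [157.   46.5] rect 164 24 [153. 191.] 7.8
```

View pics/c0.png

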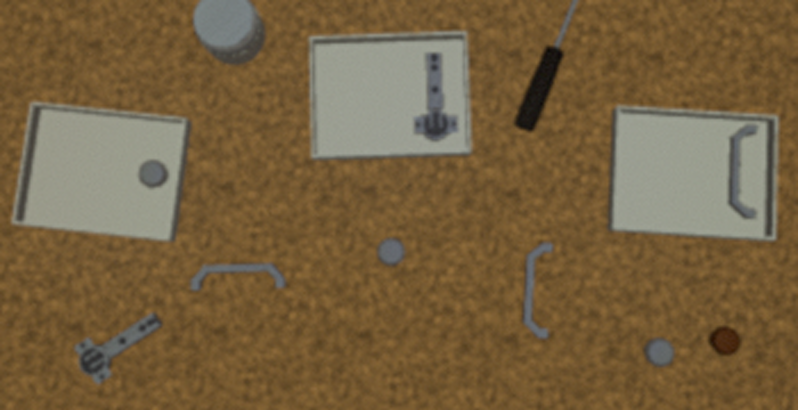

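The crop confirms the choices. Converting crop pixels back to the full picture:
- **Loose knobs:** grey at (262,221) and (379,265), brown decoy at (408,259).
- **Pulls:** P1 has its bar toward +x, P2 has its bar toward +y.
- **Hinge:** the cup is at (130,268) and the arm points right and up.

Next I'll refine the grip points.

```bash
cat >> h.py <<'E'
def yaw():
    w,x,y,z=status.sense()['ee_rot']; return np.degrees(2*np.arctan2(y,x))
def go(x,y,z,yw=None):
    """print tool-frame shift (mm/100) and turn (45deg units) to reach target TCP"""
    s=status.sense(); a=np.radians(yaw()); d=np.array([x,y,z])-s['eef_pos']; c,n=np.cos(a),np.sin(a)
    t=np.array([c*d[0]+n*d[1], n*d[0]-c*d[1], -d[2]])/100
    r=0 if yw is None else -((yw-yaw()+180)%360-180)/45
    print('t',round(s['time_s'],1),'pos',s['eef_pos'].round(1),'yaw',round(yaw(),1),'j6',s['joints'][5].round(2),'F',s['force'].round(1),'| shift',t.round(3),'turn z',round(r,3))
E
python3 - <<'E'
from h import *
p=np.load('top0.npz')['p'];d=np.load('top0.npz')['d'];ci=camera_info('top')
print('cam',(-ci['camera_from_world'][:3,:3].T@ci['camera_from_world'][:3,3]).round())
K=ci['K'];v,u=np.mgrid[:384,:512]
C=np.stack([(u-K[0,2])/K[0,0]*d,-(v-K[1,2])/K[0,0]*d,-d],-1)
W=(C-ci['camera_from_world'][:3,3])@ci['camera_from_world'][:3,:3]
for s,c,q in blobs(p):
    if s[1]<115 or s[1]>300 or s[0]>450: continue
    zz=W[q[:,1],q[:,0],2]
    if s[4]>3000:
        for z in(0,25):
            (cx,cy),sz,a=cv2.minAreaRect(ray('top',q,z)[:,:2].astype(np.float32)); print('tray z',z,round(cx),round(cy),np.round(sz),round(a,1))
        rim=W[q[:,1],q[:,0]][zz>17][:,:2].astype(np.float32); (cx,cy),sz,a=cv2.minAreaRect(rim); print('  depthrim',len(rim),round(cx),round(cy),np.round(sz),round(a,1),'floor z',np.median(zz).round(1))
    elif s[4]<130:
        w=ray('top',q,19); print('knob',w.mean(0).round(1),np.ptp(w,0).round(),'zmax',np.percentile(zz,90).round(1))
    else:
        w=ray('top',q,11)[:,:2]; m=w.mean(0); U,S,V=np.linalg.svd(w-m,full_matrices=False); e=V[0]
        if s[4]>300:
            h=ray('top',q,14)[:,:2]; a=np.degrees(np.arctan2(e[1],e[0]))
            if e@np.array([1,-1])<0: e=-e
            # refine with arm pixels only (away from the cup)
            for _ in range(4):
                t=(h-h.mean(0))@e; end=t.max(); arm=h[(t>end-60)&(t<end-3)]; m=arm.mean(0)
                U,S,V=np.linalg.svd(arm-m); e=V[0]*np.sign(V[0]@e)
            t=(h-m)@e; print('hinge ang',np.degrees(np.arctan2(e[1],e[0])).round(1),'len',np.ptp(t).round(),'grip(x=10)',(m+e*(t.max()-44)).round(1),'zmax',np.percentile(zz,90).round(1))
        else:
            # bar = central 60 mm along the long axis
            for _ in range(4):
                t=(w-m)@e; mid=(t.max()+t.min())/2; b=w[abs(t-mid)<30]; c0=m+e*mid
                bm=b.mean(0);U,S,V=np.linalg.svd(b-bm);e=V[0]*np.sign(V[0]@e)
            print('pull ang',np.degrees(np.arctan2(e[1],e[0])).round(1),'len',np.ptp(t).round(),'bar mid',(bm+e*((c0-bm)@e)).round(1),'zmax',np.percentile(zz,90).round(1))
E
python3 -c "
from h import *
go(498,-8,330,90)"
```

```text
cam [464. -31. 992.]
tray z 0 681 -1 [148. 187.] 3.4
tray z 25 676 -2 [144. 182.] 3.4
  depthrim 707 605 -5 [285. 180.] 3.0 floor z 5.4
tray z 0 583 331 [192. 145.] 85.3
tray z 25 580 322 [187. 142.] 85.3
  depthrim 595 564 188 [460. 146.] 83.0 floor z 5.3
tray z 0 598 -354 [190. 146.] 87.7
tray z 25 595 -346 [186. 143.] 87.7
  depthrim 558 579 -232 [169. 432.] 8.5 floor z 5.2
knob [498.   -8.1  19. ] [26. 28.  0.] zmax 31.1
pull ang 177.1 len 107.0 bar mid [ 460.2 -164.6] zmax 15.8
pull ang 93.4 len 104.0 bar mid [475.  164.9] zmax 15.4
hinge ang -55.8 len 101.0 grip(x=10) [391.6 287.9] zmax 19.3
knob [ 394.8 -307.4   19. ] [30. 30.  0.] zmax 30.7
t 0.1 pos [ 161.5 -499.5  404.2] yaw 17.9 j6 -0.22 F [-0.1  0.3 -0.3] | shift [ 4.714 -3.641  0.742] turn z -1.602
```

```bash
python3 -m crank '[[0,0,0,0,0,-0.8,0],[0,0,0,0,0,-0.8,0],[0,0,0,0,0,-0.8,0],[0,0,0,0,0,-0.8,0],[0,0,0,0,0,-0.8,0]]' | tail -3; python3 -m crank '[[0,0,0,0,0,-0.8,0],[0,0,0,0,0,-0.8,0],[0,0,0,0,0,-0.8,0],[0,0,0,0,0,-0.8,0],[0,0,0,0,0,-0.8,0]]' | tail -3; python3 -c "
from h import *
go(395,-307,300,90)"
```

```text
force: [0.2, 1.1, 0.3]
grip_width: 1.0
grip_force: 0.0
force: [-0.3, 0.8, -0.9]
grip_width: 0.997
grip_force: 0.0
t 1.1 pos [ 161.5 -499.5  404.5] yaw 89.9 j6 -1.48 F [-0.3  0.8 -0.9] | shift [1.929 2.332 1.045] turn z -0.002
```

```bash
python3 -m crank '[[0.3,0.4,0.1,0,0,0,0.3],[0.65,0.8,0.25,0,0,0,0.3],[0.65,0.8,0.35,0,0,0,0.3],[0.65,0.8,0.35,0,0,0,0.3]]' | tail -1; python3 -m crank '[[0.3,0.4,0.1,0,0,0,0.3],[0.65,0.8,0.25,0,0,0,0.3],[0.65,0.8,0.35,0,0,0,0.3],[0.65,0.8,0.35,0,0,0,0.3]]' | tail -1; python3 -m crank '[[0.3,0.4,0.1,0,0,0,0.3],[0.63,0.73,0.25,0,0,0,0.3],[0.63,0.73,0.35,0,0,0,0.3],[0.63,0.73,0.35,0,0,0,0.3],[0.63,0.73,0.35,0,0,0,0.3]]'
python3 - <<'E'
from h import *
go(395,-307,180,90)
ci=camera_info('wrist');p,d=capture('wrist');save('w1',p)
h=cv2.cvtColor(p,cv2.COLOR_RGB2HSV)
for s,c,q in blobs(p): print(s,c.round(),ray('wrist',q,19,ci).mean(0).round(1))
E
```

```text
grip_force: 0.0
grip_force: 0.0
time_s: 2.4
eef_pos: [393.9, -308.6, 300.4]
ee_rot: [0.0, 0.709, 0.706, -0.0]
force: [-0.3, -0.1, 0.3]
grip_width: 0.695
grip_force: 0.0
t 2.4 pos [ 393.9 -308.6  300.4] yaw 89.8 j6 -0.89 F [-0.3 -0.1  0.3] | shift [0.016 0.011 1.204] turn z -0.005
[481   0  31  11 180] [501.   3.] [666.7 -95.9  19. ]
[ 269   19  117   43 1555] [328.  35.] [ 460.  -171.8   19. ]
[  365   130   141   169 16487] [435. 211.] [ 589.7 -336.2   19. ]
[239 170  36  35 980] [256. 187.] [ 398.5 -306.4   19. ]
[316 239  27  51 523] [330. 262.] [ 472.1 -385.3   19. ]
[166 242  24  43 439] [177. 264.] [ 318.2 -387.3   19. ]
[493 357  19  27 264] [505. 374.] [ 944.2 -733.4   19. ]
[352 359  41  25 532] [375. 370.] [ 567.5 -578.1   19. ]
[ 68 361  20  20 233] [ 78. 371.] [ 113.7 -611.7   19. ]
[422 360  18  21 176] [430. 371.] [ 678.5 -615.8   19. ]
```

View pics/w1.png

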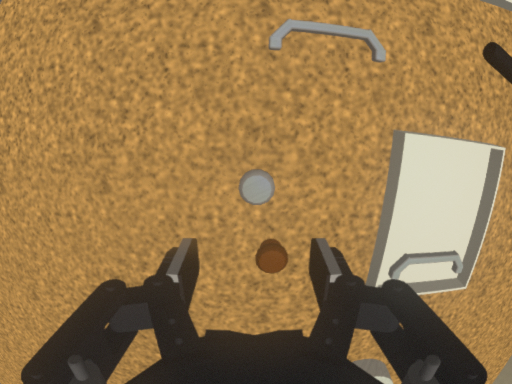

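The wrist view shows the grey knob at (257,187), about (397,-307) mm, which agrees with the top view. The brown one is at (271,258), well clear. I'll descend and grip.

```bash
python3 -m crank '[[0.01,0.03,0.2,0,0,0,0.3],[0.01,0.03,0.5,0,0,0,0.3],[0.01,0.03,0.8,0,0,0,0.3],[0.01,0.03,0.8,0,0,0,0.3]]' 30| tail -1; python3 -m crank '[[0,0,0.2,0,0,0,0.3],[0,0,0.42,0,0,0,0.3],[0,0,0.42,0,0,0,0.3]]' |tail -6;  python3 -m crank '[[0,0,0,0,0,0,0.5],[0,0,0,0,0,0,0.7],[0,0,0,0,0,0,0.9],[0,0,0,0,0,0,0.9],[0,0,0,0,0,0,0.9],[0,0,0,0,0,0,0.9],[0,0,0,0,0,0,0.9],[0,0,0,0,0,0,0.9]]' |tail -6
```

```text
grip_force: 0.0
time_s: 3.15
eef_pos: [397.3, -306.5, 177.5]
ee_rot: [-0.001, 0.708, 0.706, 0.0]
force: [-0.3, -0.3, 0.6]
grip_width: 0.701
grip_force: 0.0
time_s: 3.95
eef_pos: [398.1, -306.5, 179.6]
ee_rot: [0.002, 0.708, 0.707, -0.0]
force: [-1.9, 1.2, 7.4]
grip_width: 0.354
grip_force: 29.1
```

```bash
python3 -m crank '[[0,0,-0.2,0,0,0,0.9],[0,0,-0.5,0,0,0,0.9],[0,0,-0.9,0,0,0,0.9],[0,0,-0.9,0,0,0,0.9]]' | tail -2
for i in 1 2 3 4 5 6 7; do python3 -m crank '[[0.3,0.08,0,0,0,0,0.9],[0.7,0.18,0,0,0,0,0.9],[0.97,0.265,0,0,0,0,0.9],[0.97,0.265,0,0,0,0,0.9]]' |tail -1; done; python3 -c "
from h import *
go(584,373,183,85)"
```

```text
grip_width: 0.352
grip_force: 29.8
grip_force: 29.8
grip_force: 29.8
grip_force: 29.8
grip_force: 29.8
grip_force: 29.8
grip_force: 29.9
grip_force: 29.9
t 7.2 pos [585.1 373.  267.2] yaw 90.0 j6 0.4 F [ 0.2 -0.5  0.6] | shift [ 0.    -0.011  0.842] turn z 0.11
```

```bash
python3 -m crank '[[0,0,0.3,0,0,0.05,0.9],[0,0,0.6,0,0,0.11,0.9],[0,-0.01,0.8,0,0,0.11,0.9],[0,-0.01,0.84,0,0,0.11,0.9],[0,-0.01,0.84,0,0,0.11,0.9]]' | tail -5
python3 -m crank '[[0,0,0,0,0,0,0.55],[0,0,0,0,0,0,0.5],[0,0,0,0,0,0,0.5],[0,0,0,0,0,0,0.45],[0,0,0,0,0,0,0.45]]' | tail -5
python3 -m crank '[[0,0,-0.2,0,0,0,0.45],[0,0,-0.6,0,0,0,0.45],[0,0,-1,0,0,0,0.45],[0,0,-1,0,0,0,0.45]]' | tail -1
python3 -c "
from h import *
go(391.6,287.9,280,124.2)
p,d=capture('top');save('t1',p)
for s,c,q in blobs(p,8):
    if s[1]>150 and s[0]<200: print(s,c,ray('top',q,19).mean(0))
"
```

```text
eef_pos: [584.0, 370.9, 183.8]
ee_rot: [0.0, 0.738, 0.675, -0.0]
force: [0.2, 0.7, -0.4]
grip_width: 0.354
grip_force: 30.2
eef_pos: [583.2, 372.9, 183.8]
ee_rot: [0.0, 0.737, 0.675, 0.0]
force: [-0.3, 0.3, 0.2]
grip_width: 0.545
grip_force: 0.0
grip_force: 0.0
t 8.6 pos [583.8 373.3 290.4] yaw 85.0 j6 0.49 F [0.5 0.9 0.6] | shift [-1.019 -1.84   0.104] turn z -0.871
[  95  155   79   61 3893] [134.25610069 184.91831492] [580.46528893 324.06394504  19.        ]
[174 225  41  13 180] [192.99444444 229.12222222] [469.98323038 165.51845012  19.        ]
[123 248  38  30 357] [139.49019608 261.84313725] [383.74729161 297.98691749  19.        ]
[   0  333   84   51 3015] [ 41.93731343 361.59668325] [133.4892569  525.97342771  19.        ]
```

```bash
for i in 1 2; do python3 -m crank '[[-0.2,-0.4,0,0,0,0,0.45],[-0.4,-0.7,0.05,0,0,0,0.45],[-0.51,-0.92,0.05,0,0,0,0.45],[-0.51,-0.92,0.05,0,0,0,0.45]]' | tail -1; done
python3 -m crank '[[0,0,0,0,0,-0.87,0.45],[0,0,0,0,0,-0.87,0.45],[0,0,0,0,0,-0.87,0.45],[0,0,0,0,0,-0.87,0.45],[0,0,0,0,0,-0.87,0.45],[0,0,0,0,0,-0.87,0.45]]' | tail -1
python3 - <<'E'
from h import *
go(391.6,287.9,177,124.2)
ci=camera_info('wrist');p,d=capture('wrist');save('w2',p)
for s,c,q in blobs(p,300):
    h=ray('wrist',q,14,ci)[:,:2]; m=h.mean(0); print(s,c.round(),m.round(1))
    if np.linalg.norm(m-[385,300])<30:
        e=np.array([.56,-.83])
        for _ in range(4):
            t=(h-h.mean(0))@e; end=t.max(); arm=h[(t>end-60)&(t<end-3)]; m=arm.mean(0)
            V=np.linalg.svd(arm-m,full_matrices=False)[2]; e=V[0]*np.sign(V[0]@e)
        t=(h-m)@e; print('hinge ang',np.degrees(np.arctan2(e[1],e[0])).round(1),'len',np.ptp(t).round(),'grip',(m+e*(t.max()-44)).round(1))
E
```

```text
grip_force: 0.0
grip_force: 0.0
grip_force: 0.0
t 10.0 pos [391.9 287.7 273.3] yaw 124.1 j6 -0.2 F [-0.2  0.1 -0. ] | shift [ 0.003 -0.002  0.963] turn z -0.001
[ 222  124   64  120 3661] [254. 172.] [382.8 305.6]
hinge ang -55.0 len 101.0 grip [393.4 290.4]
[  336   156   173   166 14241] [431. 243.] [573.1 347.7]
[182 237  22  62 487] [193. 262.] [383.4 205.2]
[303 237  28  65 571] [314. 262.] [474.7 267.4]
[244 282  34  54 668] [263. 309.] [467.8 196. ]
[471 346  41  38 758] [498. 371.] [971.  256.7]
```

View pics/w2.png

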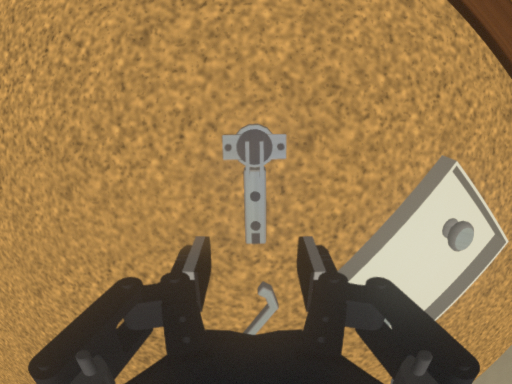

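The hinge is centred, with its cup at (254,148) and its arm end at (257,243). The knob is standing in its tray at (458,232). I'll grip the arm.

```bash
python3 -m crank '[[0.01,0,0.3,0,0,0,0.45],[0.01,0,0.6,0,0,0,0.45],[0.01,0,0.85,0,0,0,0.45],[0.01,0,0.96,0,0,0,0.45],[0.01,0,0.96,0,0,0,0.45]]' 40 | tail -5
python3 -m crank '[[0,0,0,0,0,0,0.7],[0,0,0,0,0,0,0.9],[0,0,0,0,0,0,0.95],[0,0,0,0,0,0,0.95],[0,0,0,0,0,0,0.95],[0,0,0,0,0,0,0.95],[0,0,0,0,0,0,0.95]]' |tail -5
python3 -m crank '[[0,0,-0.2,0,0,0,0.95],[0,0,-0.5,0,0,0,0.95],[0,0,-0.9,0,0,0,0.95],[0,0,-1,0,0,0,0.95],[0,0,-1,0,0,0,0.95]]' |tail -5
python3 -m crank '[[0,0,0,0,0,-0.2,0.95],[0,0,0,0,0,-0.4,0.95],[0,0,0,0,0,-0.6,0.95],[0,0,0,0,0,-0.8,0.95],[0,0,0,0,0,-0.9,0.95],[0,0,0,0,0,-0.9,0.95],[0,0,0,0,0,-0.9,0.95]]' |tail -2
python3 -m crank '[[0,0,0,0,0,-0.2,0.95],[0,0,0,0,0,-0.4,0.95],[0,0,0,0,0,-0.4,0.95]]' |tail -2
python3 -c "
from h import *
a=np.radians(3.4);c,n=np.cos(a),np.sin(a);q=np.array([676,-2])+[c*6-n*38,n*6+c*38];print(q)
go(q[0],q[1],182,183.4)"
```

```text
eef_pos: [390.5, 288.3, 176.7]
ee_rot: [-0.001, 0.469, 0.883, -0.001]
force: [-0.5, 0.2, 0.8]
grip_width: 0.552
grip_force: 0.0
eef_pos: [390.9, 288.5, 179.0]
ee_rot: [0.001, 0.469, 0.883, 0.001]
force: [-0.6, -0.6, 6.5]
grip_width: 0.192
grip_force: 39.9
eef_pos: [390.5, 288.3, 279.2]
ee_rot: [0.001, 0.469, 0.883, 0.001]
force: [0.1, 0.8, -1.3]
grip_width: 0.199
grip_force: 39.4
grip_width: 0.201
grip_force: 39.4
grip_width: 0.2
grip_force: 39.4
[679.73579677  36.2889517 ]
t 12.8 pos [390.3 288.2 277.2] yaw 182.6 j6 -1.22 F [-0.4 -0.1 -0.9] | shift [-2.777 -2.648  0.952] turn z -0.018
```

```bash
for i in 1 2 3; do python3 -m crank '[[-0.3,-0.28,0,0,0,0,0.95],[-0.6,-0.58,0,0,0,0,0.95],[-0.926,-0.883,0,0,0,0,0.95],[-0.926,-0.883,0,0,0,0,0.95],[-0.926,-0.883,0,0,0,0,0.95]]' |tail -1; done
python3 - <<'E'
from h import *
go(679.7,36.3,183,183.4)
ci=camera_info('wrist');p,d=capture('wrist');save('w3',p)
E
```

```text
grip_force: 39.4
grip_force: 39.5
grip_force: 39.5
t 14.2 pos [679.6  37.5 277. ] yaw 182.6 j6 -1.73 F [-0.4 -0.8 -0.7] | shift [-0.    -0.012  0.94 ] turn z -0.018
```

View pics/w3.png

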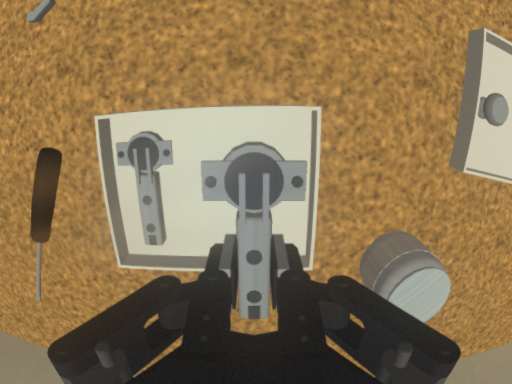

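The hinge is held level over its tray, with the resident hinge to the left at (147,190) and the tin clear at (405,280). I'll lower it.

```bash
python3 -m crank '[[0,-0.01,0.3,0,0,-0.02,0.95],[0,-0.01,0.6,0,0,-0.02,0.95],[0,-0.01,0.85,0,0,-0.02,0.95],[0,-0.01,0.94,0,0,-0.02,0.95],[0,-0.01,0.94,0,0,-0.02,0.95]]' | tail -5
python3 -m crank '[[0,0,0,0,0,0,0.75],[0,0,0,0,0,0,0.7],[0,0,0,0,0,0,0.65],[0,0,0,0,0,0,0.65],[0,0,0,0,0,0,0.65]]' |tail -5
python3 -m crank '[[0,0,-0.2,0,0,0,0.65],[0,0,-0.5,0,0,0,0.65],[0,0,-0.8,0,0,0,0.65],[0,0,-1,0,0,0,0.65],[0,0,-1,0,0,0,0.65]]' |tail -1
python3 -c "
from h import *
go(475,165,290,93.4)"
```

```text
eef_pos: [679.5, 36.8, 183.9]
ee_rot: [-0.001, -0.031, 1.0, 0.0]
force: [0.1, 0.5, -1.1]
grip_width: 0.192
grip_force: 40.0
eef_pos: [680.1, 35.3, 183.9]
ee_rot: [0.0, -0.031, 1.0, -0.0]
force: [0.5, 0.4, -0.2]
grip_width: 0.345
grip_force: 0.0
grip_force: 0.0
t 15.8 pos [680.5  35.3 287.1] yaw 183.5 j6 -1.75 F [-0.2  0.1  0.1] | shift [ 1.971  1.421 -0.029] turn z 2.003
```

```bash
for i in 1 2; do python3 -m crank '[[0.3,0.22,0,0,0,0,0.65],[0.7,0.5,0,0,0,0,0.65],[0.985,0.71,0,0,0,0,0.65],[0.985,0.71,0,0,0,0,0.65]]' | tail -1; done
for i in 1 2; do python3 -m crank '[[0,0,0,0,0,1,0.65],[0,0,0,0,0,1,0.65],[0,0,0,0,0,1,0.65],[0,0,0,0,0,1,0.65],[0,0,0,0,0,1,0.65],[0,0,0,0,0,1,0.65]]' | tail -1; done
python3 - <<'E'
from h import *
go(475,165,180,93.4)
ci=camera_info('wrist');p,d=capture('wrist');save('w4',p)
for s,c,q in blobs(p,200):
    w=ray('wrist',q,11,ci)[:,:2]; m=w.mean(0)
    if np.linalg.norm(m-[470,166])<40:
        e=np.array([0.,1])
        for _ in range(4):
            t=(w-m)@e; mid=(t.max()+t.min())/2; b=w[abs(t-mid)<30]; c0=m+e*mid
            bm=b.mean(0);V=np.linalg.svd(b-bm,full_matrices=False)[2];e=V[0]*np.sign(V[0]@e)
        print(s,'pull ang',np.degrees(np.arctan2(e[1],e[0])).round(1),'len',np.ptp(t).round(),'bar mid',(bm+e*((c0-bm)@e)).round(1))
E
```

```text
grip_force: 0.0
grip_force: 0.0
grip_force: 0.0
grip_force: 0.0
t 17.8 pos [475.7 164.3 283.1] yaw 93.2 j6 0.04 F [-0.2 -0.9 -1.1] | shift [ 0.007 -0.007  1.031] turn z -0.004
[ 226  128   35  119 1545] pull ang 93.3 len 107.0 bar mid [478.3 166.4]
```

```bash
python3 -m crank '[[0.02,0.01,0.3,0,0,0,0.65],[0.02,0.01,0.6,0,0,0,0.65],[0.02,0.01,0.9,0,0,0,0.65],[0.02,0.01,1,0,0,0,0.65],[0.02,0.01,1,0,0,0,0.65]]' 40 | tail -5
python3 -m crank '[[0,0,0.03,0,0,0,0.75],[0,0,0.03,0,0,0,0.95],[0,0,0.03,0,0,0,1],[0,0,0.03,0,0,0,1],[0,0,0.03,0,0,0,1],[0,0,0.03,0,0,0,1],[0,0,0.03,0,0,0,1]]' |tail -5
python3 -m crank '[[0,0,-0.2,0,0,0,1],[0,0,-0.5,0,0,0,1],[0,0,-0.9,0,0,0,1],[0,0,-1,0,0,0,1],[0,0,-1,0,0,0,1]]' |tail -2
python3 -c "
from h import *
a=np.radians(-2.3);c,n=np.cos(a),np.sin(a);q=np.array([595,-347])+[-n*45,c*45];print(q)
go(q[0],q[1],280,-2.4)"
```

```text
eef_pos: [475.9, 166.7, 182.6]
ee_rot: [-0.001, 0.685, 0.729, -0.001]
force: [0.1, 0.5, 0.8]
grip_width: 0.351
grip_force: 0.0
eef_pos: [476.0, 167.0, 181.6]
ee_rot: [0.001, 0.685, 0.729, 0.001]
force: [-0.6, 0.0, 6.4]
grip_width: 0.083
grip_force: 39.8
grip_width: 0.08
grip_force: 39.1
[ 596.80593066 -302.03625222]
t 19.6 pos [475.7 167.1 282. ] yaw 93.5 j6 0.04 F [-0.4  0.5  0.1] | shift [-4.757  0.92   0.02 ] turn z 2.132
```

```bash
for i in 1 2 3 4 5; do python3 -m crank '[[-0.3,0.06,0,0,0,0,1],[-0.65,0.12,0,0,0,0,1],[-0.951,0.184,0,0,0,0,1],[-0.951,0.184,0,0,0,0,1]]' | tail -1; done
for i in 1 2 3; do python3 -m crank '[[0,0,0,0,0,0.2,1],[0,0,0,0,0,0.4,1],[0,0,0,0,0,0.6,1],[0,0,0,0,0,0.71,1],[0,0,0,0,0,0.71,1]]' | tail -1; done
python3 - <<'E'
from h import *
go(596.8,-302,185.5,-2.4)
ci=camera_info('wrist');p,d=capture('wrist');save('w5',p)
E
```

```text
grip_force: 39.1
grip_force: 39.1
grip_force: 39.2
grip_force: 39.2
grip_force: 39.2
grip_force: 39.2
grip_force: 39.2
grip_force: 39.2
t 23.1 pos [ 596.8 -301.1  280.4] yaw -2.1 j6 0.97 F [ 0.3 -0.5 -0.1] | shift [0.    0.009 0.949] turn z 0.007
```

View pics/w5.png

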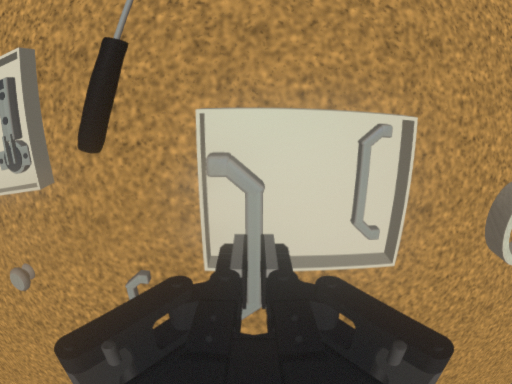

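The pull is held level over its tray with its feet toward +y at (218,165). The resident pull is at (365,180) and the rest of the floor is clear. I'll lower it.

```bash
python3 -m crank '[[0,0.01,0.3,0,0,0,1],[0,0.01,0.6,0,0,0,1],[0,0.01,0.85,0,0,0,1],[0,0.01,0.95,0,0,0,1],[0,0.01,0.95,0,0,0,1]]' | tail -5
python3 -m crank '[[0,0,0,0,0,0,0.85],[0,0,0,0,0,0,0.78],[0,0,0,0,0,0,0.75],[0,0,0,0,0,0,0.75],[0,0,0,0,0,0,0.75]]' |tail -5
python3 -m crank '[[0,0,-0.2,0,0,0,0.75],[0,0,-0.5,0,0,0,0.75],[0,0,-0.8,0,0,0,0.75],[0,0,-1,0,0,0,0.7],[0,0,-1,0,0,0,0.65]]' |tail -1
python3 -c "
from h import *
go(460.2,-164.6,285,-2.9)"
```

```text
eef_pos: [596.7, -302.6, 186.0]
ee_rot: [-0.0, 1.0, -0.018, -0.0]
force: [-0.1, -0.7, 0.5]
grip_width: 0.083
grip_force: 39.2
eef_pos: [596.6, -302.9, 185.8]
ee_rot: [0.0, 1.0, -0.02, 0.0]
force: [-0.9, -0.6, 0.1]
grip_width: 0.25
grip_force: 0.0
grip_force: 0.0
t 24.6 pos [ 596.9 -303.1  289. ] yaw -2.3 j6 0.97 F [ 0.6  0.4 -0.9] | shift [-1.422 -1.329  0.04 ] turn z 0.013
```

```bash
for i in 1 2; do python3 -m crank '[[-0.25,-0.22,0,0,0,0,0.65],[-0.5,-0.45,0,0,0,0,0.65],[-0.71,-0.665,0.02,0,0,0.005,0.65],[-0.71,-0.665,0.02,0,0,0.005,0.65]]' | tail -1; done
python3 - <<'E'
from h import *
go(460.2,-164.6,182,-2.9)
ci=camera_info('wrist');p,d=capture('wrist');save('w6',p)
for s,c,q in blobs(p,200):
    w=ray('wrist',q,11,ci)[:,:2]; m=w.mean(0)
    if np.linalg.norm(m-[460,-166])<40:
        e=np.array([1,0.])
        for _ in range(4):
            t=(w-m)@e; mid=(t.max()+t.min())/2; b=w[abs(t-mid)<30]; c0=m+e*mid
            bm=b.mean(0);V=np.linalg.svd(b-bm,full_matrices=False)[2];e=V[0]*np.sign(V[0]@e)
        print(s,'pull ang',np.degrees(np.arctan2(e[1],e[0])).round(1),'len',np.ptp(t).round(),'bar mid',(bm+e*((c0-bm)@e)).round(1))
E
```

```text
grip_force: 0.0
grip_force: 0.0
t 25.4 pos [ 459.  -162.2  280.8] yaw -2.7 j6 1.04 F [-0.6 -0.4  0.3] | shift [0.013 0.023 0.988] turn z 0.004
[ 251  125   35  120 1605] pull ang -3.1 len 106.0 bar mid [ 464.8 -164.2]
```

```bash
python3 -m crank '[[0.03,0.02,0.3,0,0,0,0.65],[0.03,0.02,0.6,0,0,0,0.65],[0.03,0.02,0.9,0,0,0,0.65],[0.03,0.02,0.98,0,0,0,0.65],[0.03,0.02,0.98,0,0,0,0.65]]' 40 | tail -5
python3 -m crank '[[0,0,0.02,0,0,0,0.75],[0,0,0.02,0,0,0,0.95],[0,0,0.02,0,0,0,1],[0,0,0.02,0,0,0,1],[0,0,0.02,0,0,0,1],[0,0,0.02,0,0,0,1],[0,0,0.02,0,0,0,1]]' |tail -5
python3 -m crank '[[0,0,-0.2,0,0,0,1],[0,0,-0.5,0,0,0,1],[0,0,-0.9,0,0,0,1],[0,0,-1,0,0,0,1],[0,0,-1,0,0,0,1]]' |tail -2
python3 -c "
from h import *
a=np.radians(-2.3);c,n=np.cos(a),np.sin(a);q=np.array([595,-347])+[-n*2,c*2];print(q)
go(q[0],q[1],280,-2.3)"
```

```text
eef_pos: [463.7, -166.7, 182.9]
ee_rot: [-0.0, 1.0, -0.024, -0.001]
force: [-0.1, -0.2, 0.2]
grip_width: 0.352
grip_force: 0.0
eef_pos: [463.7, -166.4, 182.7]
ee_rot: [0.001, 1.0, -0.024, 0.001]
force: [-0.5, -0.1, 5.2]
grip_width: 0.077
grip_force: 39.7
grip_width: 0.082
grip_force: 39.1
[ 595.08026359 -345.00161121]
t 27.1 pos [ 463.4 -166.1  282.9] yaw -2.8 j6 1.04 F [-0.5  0.3 -1.5] | shift [1.402 1.723 0.029] turn z -0.01
```

```bash
for i in 1 2; do python3 -m crank '[[0.25,0.3,0,0,0,0,1],[0.5,0.6,0,0,0,0,1],[0.701,0.86,0,0,0,0,1],[0.701,0.86,0,0,0,0,1]]' | tail -1; done
python3 - <<'E'
from h import *
go(595.1,-345,186.5,-2.3)
ci=camera_info('wrist');p,d=capture('wrist');save('w7',p)
E
```

```text
grip_force: 39.1
grip_force: 39.2
t 27.9 pos [ 595.5 -346.9  278.6] yaw -2.9 j6 0.92 F [ 0.2  0.9 -1.1] | shift [-0.005 -0.019  0.921] turn z -0.013
```

View pics/w7.png

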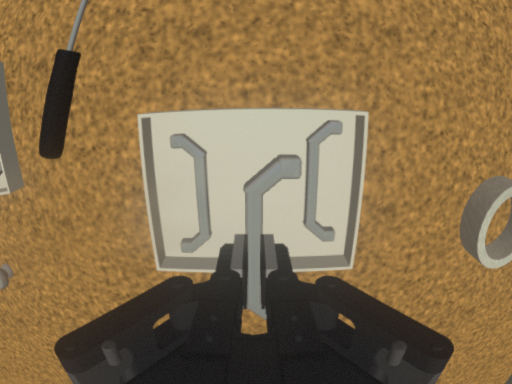

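The first pull lies flat at (198,195), the resident is at (318,180), and the held pull fits between them. I'll lower it.

```bash
python3 -m crank '[[0,-0.03,0.3,0,0,0,1],[0,-0.03,0.6,0,0,0,1],[0,-0.03,0.85,0,0,0,1],[0,-0.03,0.92,0,0,0,1],[0,-0.03,0.92,0,0,0,1]]' | tail -5
python3 -m crank '[[0,0,0,0,0,0,0.85],[0,0,0,0,0,0,0.8],[0,0,0,0,0,0,0.78],[0,0,0,0,0,0,0.78],[0,0,0,0,0,0,0.78]]' |tail -5
python3 -m crank '[[0,0,-0.2,0,0,0,0.78],[0,0,-0.5,0,0,0,0.78],[0,0,-0.8,0,0,0,0.7],[0,0,-1,0,0,0,0.5],[0,0,-1,0,0,0,0.3]]' |tail -1
python3 -c "
from h import *
go(498,-8,290,90)"
```

```text
eef_pos: [594.9, -340.9, 188.9]
ee_rot: [-0.001, 1.0, -0.024, -0.001]
force: [1.5, 0.7, 0.4]
grip_width: 0.078
grip_force: 39.2
eef_pos: [595.2, -341.8, 190.0]
ee_rot: [0.0, 1.0, -0.024, 0.0]
force: [-0.3, 0.7, -0.2]
grip_width: 0.219
grip_force: 0.0
grip_force: 0.0
t 29.5 pos [ 595.4 -342.   293.2] yaw -2.8 j6 0.93 F [ 0.3 -0.1  0.6] | shift [-1.135 -3.288  0.032] turn z -2.062
```

```bash
for i in 1 2 3 4; do python3 -m crank '[[-0.09,-0.28,0,0,0,0,0.3],[-0.18,-0.56,0,0,0,0,0.3],[-0.284,-0.822,0,0,0,0,0.3],[-0.284,-0.822,0,0,0,0,0.3]]' | tail -1; done
for i in 1 2 3; do python3 -m crank '[[0,0,0,0,0,-0.69,0.3],[0,0,0,0,0,-0.69,0.3],[0,0,0,0,0,-0.69,0.3],[0,0,0,0,0,-0.69,0.3],[0,0,0,0,0,-0.69,0.3]]' | tail -1; done
python3 - <<'E'
from h import *
go(498,-8,182,90)
ci=camera_info('wrist');p,d=capture('wrist');save('w8',p)
for s,c,q in blobs(p,300): 
    m=ray('wrist',q,19,ci).mean(0)
    if abs(m[0]-498)<50 and abs(m[1]+8)<40: print(s,c.round(),m.round(1))
E
```

```text
grip_force: 0.0
grip_force: 0.0
grip_force: 0.0
grip_force: 0.0
grip_force: 0.0
grip_force: 0.0
grip_force: 0.0
t 32.6 pos [497.9  -8.4 289.6] yaw 90.2 j6 -0.26 F [ 1.  -0.1 -0.1] | shift [4.000e-03 1.000e-03 1.076e+00] turn z 0.004
[ 237  175   37   37 1055] [255. 193.] [501.   -8.2  19. ]
```

```bash
python3 -m crank '[[0,0.015,0.3,0,0,0,0.3],[0,0.015,0.6,0,0,0,0.3],[0,0.015,0.9,0,0,0,0.3],[0,0.015,0.9,0,0,0,0.3]]' 30| tail -1; python3 -m crank '[[0,0,0.1,0,0,0,0.3],[0,0,0.18,0,0,0,0.3],[0,0,0.18,0,0,0,0.3]]' |tail -5;  python3 -m crank '[[0,0,0,0,0,0,0.5],[0,0,0,0,0,0,0.7],[0,0,0,0,0,0,0.9],[0,0,0,0,0,0,0.9],[0,0,0,0,0,0,0.9],[0,0,0,0,0,0,0.9],[0,0,0,0,0,0,0.9],[0,0,0,0,0,0,0.9]]' |tail -5
python3 -m crank '[[0,0,-0.2,0,0,0,0.9],[0,0,-0.5,0,0,0,0.9],[0,0,-0.9,0,0,0,0.9],[0,0,-0.9,0,0,0,0.9]]' | tail -2
python3 -c "
from h import *
go(580,321,184,85)"
```

```text
grip_force: 0.0
eef_pos: [499.2, -7.9, 181.6]
ee_rot: [-0.0, 0.705, 0.709, -0.0]
force: [-0.8, -1.3, 0.1]
grip_width: 0.703
grip_force: 0.0
eef_pos: [499.4, -7.9, 182.5]
ee_rot: [0.001, 0.705, 0.709, 0.0]
force: [-0.8, -0.1, 6.8]
grip_width: 0.352
grip_force: 29.4
grip_width: 0.349
grip_force: 29.9
t 34.5 pos [500.   -7.9 276.2] yaw 90.4 j6 -0.26 F [-0.6  0.  -0.8] | shift [3.284 0.821 0.922] turn z 0.12
```

```bash
for i in 1 2 3 4; do python3 -m crank '[[0.3,0.07,0,0,0,0,0.9],[0.6,0.14,0,0,0,0.02,0.9],[0.821,0.205,0,0,0,0.03,0.9],[0.821,0.205,0,0,0,0.03,0.9]]' | tail -1; done
python3 - <<'E'
from h import *
go(580,321,186,85)
p,d=capture('wrist');save('w9',p)
E
```

```text
grip_force: 29.9
grip_force: 29.9
grip_force: 29.9
grip_force: 29.9
t 36.1 pos [590.8 318.3 270.9] yaw 85.0 j6 0.41 F [ 0.3  0.7 -0.2] | shift [ 0.018 -0.11   0.849] turn z 0.001
```

View pics/w9.png

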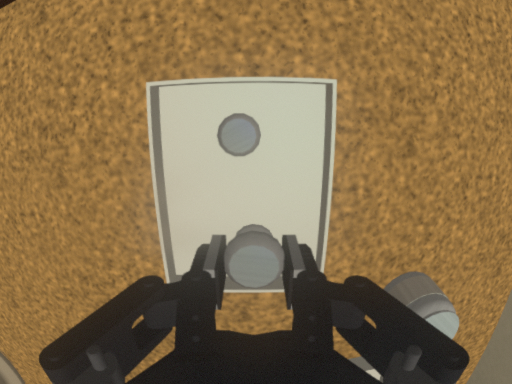

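The first knob is standing at (239,135). The held knob at (254,255) needs an 11 mm correction, and then I'll lower it.

```bash
python3 -m crank '[[0.02,-0.11,0.2,0,0,0,0.9],[0.02,-0.11,0.5,0,0,0,0.9],[0.02,-0.11,0.75,0,0,0,0.9],[0.02,-0.11,0.85,0,0,0,0.9],[0.02,-0.11,0.85,0,0,0,0.9]]' | tail -5
python3 -m crank '[[0,0,0,0,0,0,0.55],[0,0,0,0,0,0,0.5],[0,0,0,0,0,0,0.5],[0,0,0,0,0,0,0.45],[0,0,0,0,0,0,0.45]]' | tail -5
for i in 1 2; do python3 -m crank '[[0,0,-0.3,0,0,0,0.45],[0,0,-0.6,0,0,0,0.45],[0,0,-0.9,0,0,0,0.45],[0,0,-0.9,0,0,0,0.45]]' | tail -1; done
for i in 1 2; do python3 -m crank '[[0,-0.3,0,0,0,0,0.45],[0,-0.6,0,0,0,0,0.45],[0,-1,0,0,0,0,0.45],[0,-1,0,0,0,0,0.45]]' | tail -1; done
python3 - <<'E'
from h import *
p,d=capture('top')
save('f0',cv2.resize(p[90:290,90:440],None,fx=2.28,fy=2.28,interpolation=cv2.INTER_CUBIC))
p,d=capture('side')
save('f1',cv2.resize(p[115:325,200:400],None,fx=2.8,fy=2.8,interpolation=cv2.INTER_CUBIC))
print(status.sense()['time_s'],status.sense()['eef_pos'])
E
```

```text
eef_pos: [579.9, 319.3, 186.5]
ee_rot: [-0.0, 0.738, 0.675, -0.001]
force: [-0.1, -0.4, -0.1]
grip_width: 0.35
grip_force: 30.5
eef_pos: [579.8, 320.9, 186.8]
ee_rot: [0.0, 0.737, 0.675, 0.0]
force: [-0.5, -0.3, 0.2]
grip_width: 0.55
grip_force: 0.0
grip_force: 0.0
grip_force: 0.0
grip_force: 0.0
grip_force: 0.0
38.9 [380.51213103 338.57635824 366.34630351]
```

View pics/f0.png

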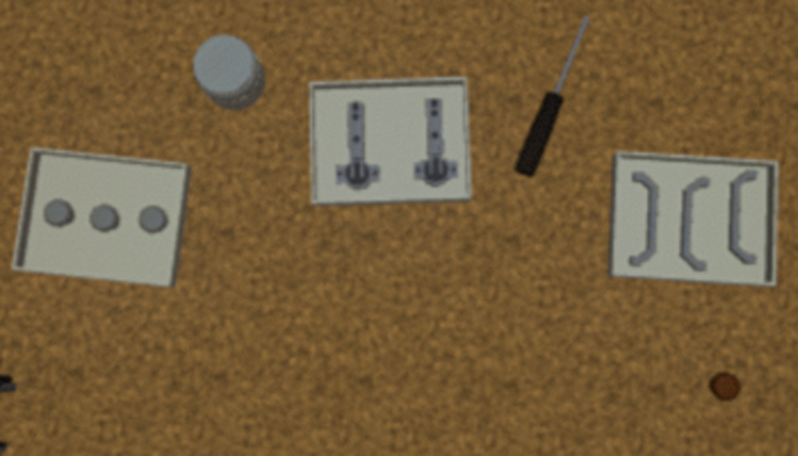

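View pics/f1.png

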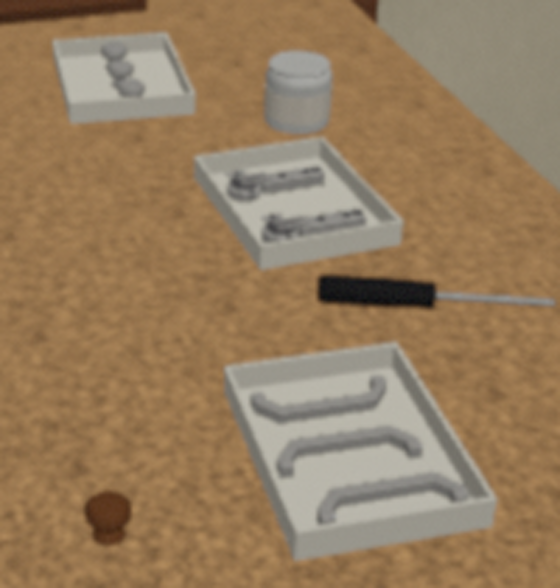

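Both views show all the pieces sitting correctly and apart: knobs at about (59,213) and (104,218) in the top crop, hinge at (357,145), pulls at (645,218) and (693,224). The tin, screwdriver and brown knob have not moved. I'll hand it in.

```bash
python3 -c "
from rig import ticket
print(ticket.finish_job())"
```

```text
the job is handed in; nothing more can be done
None
```

Both knobs, both pulls and the hinge are set down in their matching trays and the job is handed in at about 39 s; the final top and side pictures showed all five seated, but the hand-in returned no verdict.

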